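Set the whetstone and bring out the truing plate

TASK

Get ready to true the whetstone: lay the stone fully home, flat and square, in the pocket of the wooden holder (set it in, do not drop it) and let go of it. Then lift the flap of the wooden box open and leave it open, draw the steel truing plate out by its wooden handle, and hold it level over the middle of the seated stone, lengthwise along it and a few centimetres clear above it; finish while still holding it there, still. Do not knock over or shove aside the brushes and other bench things.

Things in the scene. Friction and masses are not known exactly. Their poses are not given: they have to be found in the camera images.
- stone: whetstone, a plain two-layer block (dark grey below, tan above), 50 (x) x 150 (y) x 26 (z) mm, about 0.4 kg, loose on the bench, lying flat, long axis roughly along the bench's y (turned up to 40 deg). Origin: centre of its underside; z up.
- holder: dark wooden stone holder fixed to the bench, 84 (x) x 190 (y) x 20 (z) mm, with an open pocket 54 x 154 mm, 8 mm deep in its top (2 mm clearance all round), long axis along its y. The seated stone stands 18 mm proud. Origin: centre of its underside; z up.
- pocket (a point): centre of the pocket's floor, 12 mm above the bench; axes as the holder's.
- box: pale wooden box fixed to the bench, 120 (x) x 200 (y) x 55 (z) mm, walls 6 mm, floor 6 mm thick, covered by a hinged flap. Origin: centre of its underside; its -x side is the flap's free edge (towards the robot), its +x side the hinge.
- flap (a joint): angle of the box's flap, rad: 0 shut, 1.57 upright, 1.9 the stop (leaning back). At the start 0 to 0.2. The hinge is stiff: the flap stays where it is left, and moves with about 4 N at its pull. The flap is a board 8 mm thick, 132 mm from hinge to free edge (12 mm over the box's front wall), 200 mm wide.
- flap_hinge (a point): point on the hinge axis (which runs along the box's y), in the middle of the box's back rim, 55 mm above the bench; it does not move; axes as the box's. The flap's underside passes through it.
- flap_pull (a point): centre of the brass pull on the flap's upper face: a round cross-bar 16 mm thick, 26 mm long along the box's y (as the hinge), on a neck 8 x 12 mm (x, y). It lies 112 mm from the hinge axis along the flap and 28 mm above its underside (20 mm above its upper face). Pinched by its two ends it can turn between the fingers as the flap swings.
- plate: truing plate: steel slab 60 (x) x 150 (y) x 8 (z) mm, with a wooden handle block in its middle, 20 (x) x 44 (y) mm, 30 mm tall (top 38 mm above the plate's underside); 0.2 to 0.45 kg. It lies flat on the box's floor, hidden under the flap, long axis along the box's y within 5 deg, up to 8 mm (x) and 12 mm (y) off the box's middle. Origin: centre of its underside; z up.
- brush_a: finished brush head standing on its black ferrule, 34 mm across, about 90 mm tall; origin under its centre
- brush_b: like brush_a, about 94 mm tall
- brush_c: like brush_a, about 84 mm tall
- comb: wooden comb lying flat, 90 x 38 x 10 mm, brass teeth
- knife: knife lying flat, 180 mm long, 20 mm wide wooden handle
- tape: roll of paper tape lying flat, 66 mm across, 18 mm high
- gluepot: small white jar with a steel lid, 52 mm across, 55 mm high

How it is judged:
On the way, in this order (a step that is already met when the one before it is completed fails the run):
1. the stone lies flat and square in the holder's pocket, let go of (horizontal distance between stone and pocket below 0.005 m and z of stone in the frame of pocket between -0.003 and 0.003 m and angle between stone's own z axis and vertical below 0.04 rad and angle between the y axis of stone and the y axis of holder, either way round below 0.06 rad and contact force between stone and the fingers below 0.1 N), for 0.3 s.
2. the flap has been lifted open (value of joint flap above 1 rad), for 0.2 s.
3. the plate has been drawn up out of the box, in the fingers (z of plate in the frame of box above 0.06 m and contact force between plate and the fingers above 1 N), for 0.2 s.
At the end, for the whole second after the job is handed in: Stone in the pocket (5 mm, 3 deg, underside within 3 mm of the floor), not held; flap open over 0.9 rad; plate at rest in the fingers, touching nothing else, within 30 mm of the stone's middle, level to 10 deg, along the stone to 11 deg, underside 10 to 130 mm above the stone's top (all of step 1 and value of joint flap above 0.9 rad and contact force between plate and the fingers above 1 N and contact force between plate and stone below 0.1 N and contact force between plate and holder below 0.1 N and contact force between plate and box below 0.1 N and horizontal distance between plate and stone below 0.03 m and z of plate in the frame of pocket between 0.036 and 0.156 m and angle between plate's own z axis and vertical below 0.17 rad and angle between the y axis of plate and the y axis of stone, either way round below 0.2 rad and linear speed of plate below 0.03 m/s); the arm keeps its last pose, push and grip.
It fails at once if the stone is dropped (falls freely from more than about 2 to 3 cm) (linear speed of stone above 0.7 m/s and contact force between stone and the fingers below 0.01 N).
It fails at once if a bystander is knocked over or shoved more than 40 mm (distance of any of brush_a, brush_b, brush_c, comb, knife, tape, gluepot from where it was at the start of the episode above 0.04 m or angle between any of brush_a, brush_b, brush_c, comb, knife, tape, gluepot's own z axis and vertical above 0.6 rad).
It also fails if it takes over 69 s, if anything falls off the work surface, if the arm or the gripper's body presses on something with over 40 N, if the wrist force passes 120 N, or if a joint passes its speed limit or range.

ROBOT

A 6-joint arm with a two-finger parallel gripper is mounted at the origin on the work surface. World frame = base frame: x ahead of the robot, y to its left, z up, the work surface at z = 0. Lengths are in m, angles in rad, forces in N, time in s.
With the tool pointing down it reaches from about 0.3 to 0.875 m from the base axis. Payload 6.4 kg.
Tool frame: the origin (TCP) lies at the very end of the fingers, on their centre line; the grasp point (between the pads) lies 19 mm behind it; z points along the fingers, y is the line along which they close (so a half turn about z gives the same grasp; the last joint's range is limited). The gripper opens to 85 mm and grips with 20 to 120 N. Pads are 22 mm wide; open, the fingers measure 114 mm over their backs; the gripper's body (76 mm by 85 mm) begins 54 mm behind the grasp point. The pads swing forward as they close: fully open they stand 13 mm farther back than shut.
Start: joints at [-0.206, 0.181, 1.607, -0, 1.354, -0.206], TCP at [0.575, 0, 0.231] pointing down, gripper open.
Joint ranges: [-2.99, 2.99], [-0.89, 2.07], [0.3, 2.58], [-1.14, 4.28], [0, 2.63], [-3.12, 3.12]. Speed limits (rad/s): [2.57, 2.57, 3.01, 3.14, 3.14, 3.14].

INTERFACE

Orientations are given as a unit quaternion [w, x, y, z].
In Python, from bench import ctrl gives the robot as it stands.
- The arm moves only by the shell command python3 jog.py 'ROWS'. ROWS is a JSON list of rows, 1 to 10 of them, each of 7 numbers: dx, dy, dz in m, then a rotation vector rx, ry, rz in rad, then the opening from 0.0 (shut) to 1.0 (fully open); each row is the pose to reach, as a shift and turn from the pose commanded when the command began, along the tool's axes at that moment; what a row does not reach only later rows make up. A row lasts 1/8 s, in which the tool goes at most 0.0625 m and 0.188 rad, less where a joint would pass 70% of its speed; a pose out of reach is approached as far as the arm can. The fingers move at their own pace and stop on an object; the grip force is fixed at half the most. Time passes only in rows, so rows that do not move let the fingers close. It prints the time, the measured TCP pose, the force, the opening and the grip force at its end.
- ctrl.get_obs(): the state, without advancing time (a new reading comes with each control period).
- ctrl.camera(name): name is "scene" or "side" or "wrist"; returns the picture (400x640x3 uint8, blue, green, red); there is no depth.
- ctrl.camera_params(name): a dict with "fovy" (degrees; the focal length in pixels is half the picture's height over the tangent of half this angle, whatever the lens; pixels are square), "cx", "cy" (the principal point, pixels), "view" (4x4, takes a point from world to camera coordinates). Camera axes: x right, y up, looking along -z (the intrinsics and any distortion apply to the point x, -y, -z); pixel columns grow to the right and rows downward; lengths in m; the calibration is good to about 2 mm. A picture is of the moment at which its call begins: read the wrist's pose just before it. camera_params takes no time and is no camera call; for the wrist camera it gives the pose at the moment of the call.
- ctrl.hand_in(): hands the job in; it is judged then, once.
The state is a dict: "time_s": time; "q": joint angles; "dq": joint speeds; "joint_efforts": joint torques, N m; "eef_pos": TCP position; "eef_rot": TCP orientation; "wrist_force": force on the tool from outside, world axes, zero at the start; "torque": the same for the moment, N m; "opening": opening from 0.0 (shut) to 1.0 (fully open); "grasp_force": force on a finger pad.
Only numpy, scipy, OpenCV 4.12 (cv2) and the standard library are available. Lean on these libraries where they do the work, as an engineer would, in place of code of your own. Each camera call takes 0.05 s, during which the arm holds its last target. There are 200 camera calls.

## Working session

There is one attempt and no reset: what is moved stays moved. The work goes in short steps, Python scripts to look and compute and a shell command to move; the robot and the scene stay as the last step left them, time stands still between calls to the robot, and variables do not carry over. Pictures are saved under pics/ and viewed, at most 13 in all, crops included, and the job is handed in when it is done.

```bash
ls; mkdir -p pics
cat > h.py <<'E'
import numpy as np, cv2
from bench import ctrl
def P(n):
    p=ctrl.camera_params(n); f=200/np.tan(np.radians(p["fovy"])/2)
    return f,p["cx"],p["cy"],np.array(p["view"])
def ray(p,u,v):
    f,cx,cy,V=p; R=V[:3,:3]
    d=R.T@np.array([(u-cx)/f,-(v-cy)/f,-1.]); return -R.T@V[:3,3],d
def onz(p,u,v,z):
    o,d=ray(p,u,v); return o+d*(z-o[2])/d[2]
def proj(p,X):
    f,cx,cy,V=p; c=V[:3,:3]@np.array(X)+V[:3,3]
    return np.array([cx+f*c[0]/-c[2], cy-f*c[1]/-c[2]])
E
python3 - <<'E'
from h import *
for n in("scene","side","wrist"):
    print(n,ctrl.camera_params(n)); im=ctrl.camera(n); cv2.imwrite(f"pics/{n}0.png",im)
o=ctrl.get_obs(); print(o)
E
```

```text
bench.py
jog.py
pics
scene {'fovy': 49.30337419181079, 'cx': 323.0490783699469, 'cy': 201.48435591025515, 'view': array([[-0.3058925 ,  0.95197595, -0.01309852,  0.17105349],
       [-0.77430506, -0.2407503 ,  0.58522728,  0.38646729],
       [ 0.55396883,  0.18915889,  0.8107635 , -1.43273154],
       [ 0.        ,  0.        ,  0.        ,  1.        ]])}
side {'fovy': 42.27261494686039, 'cx': 319.9771611475343, 'cy': 201.66845904417198, 'view': array([[ 0.96042547, -0.27848863,  0.00519659, -0.56145562],
       [ 0.1663421 ,  0.58842979,  0.7912526 , -0.16898255],
       [-0.22341268, -0.75907474,  0.61146734, -1.23096528],
       [ 0.        ,  0.        ,  0.        ,  1.        ]])}
wrist {'fovy': 65.14062490245672, 'cx': 320.0330246433642, 'cy': 198.78274066375934, 'view': array([[ 9.99998553e-01,  5.28226235e-04, -1.61696282e-03,
        -5.73645117e-01],
       [-9.73757941e-04,  9.57169315e-01, -2.89527120e-01,
         3.71822111e-02],
       [ 1.39477137e-03,  2.89528276e-01,  9.57168445e-01,
        -3.79010430e-01],
       [ 0.00000000e+00,  0.00000000e+00,  0.00000000e+00,
         1.00000000e+00]])}
{'time_s': 0.15, 'q': array([-2.06310477e-01,  1.81391854e-01,  1.60780115e+00,  1.49414931e-05,
        1.35382073e+00, -2.06281439e-01]), 'dq': array([ 0.00141864, -0.00276317, -0.0022867 ,  0.00064076, -0.00213406,
       -0.00121119]), 'joint_efforts': array([ 1.94259010e-03, -4.45260644e+01, -3.51692533e+01, -1.26067753e-04,
        5.82284134e-03,  2.14055274e-05]), 'eef_pos': array([5.74558051e-01, 1.08729849e-04, 2.30568009e-01]), 'eef_rot': array([-5.98682800e-04,  7.07118010e-01,  7.07095195e-01, -3.82754869e-04]), 'wrist_force': array([0.24534202, 0.88665543, 0.69921483]), 'torque': array([-0.03083304, -0.02112825,  0.01677276]), 'grasp_force': 0.0, 'opening': 1.0037164783352455}
```

View pics/scene0.png

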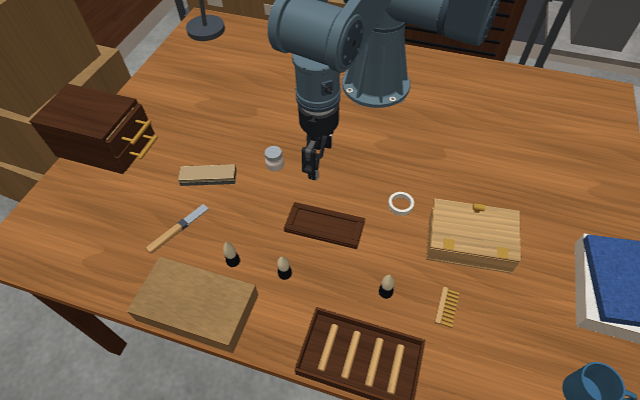

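View pics/side0.png

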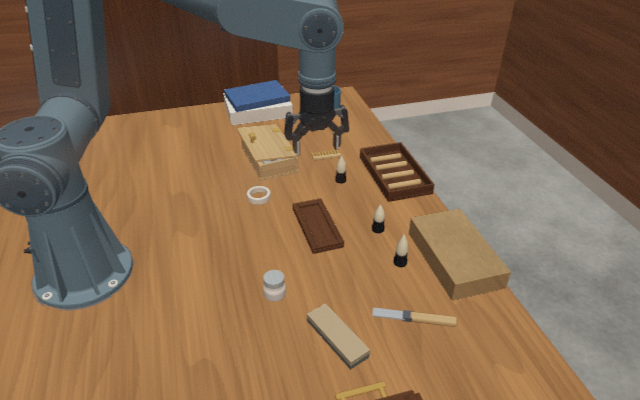

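The scene picture shows the stone at about (207,174), the holder (325,225), the box (475,233), the tape (401,203), the glue pot (273,158) and the brushes at (231,254), (284,267) and (387,286). The side picture shows the stone at (337,334), the holder (318,225) and the box (268,150). Next I'll zoom in on all three.

Run:
```python
from h import *
s=cv2.imread("pics/scene0.png");d=cv2.imread("pics/side0.png")
def c(im,u,v,w=66,h=75): return cv2.resize(im[v-h//2:v+h//2,u-w//2:u+w//2],(266,300),interpolation=cv2.INTER_CUBIC)
def c2(im,u,v,w=100,h=112): return cv2.resize(im[v-h//2:v+h//2,u-w//2:u+w//2],(266,300),interpolation=cv2.INTER_CUBIC)
m=np.vstack([np.hstack([c(s,207,174),c2(s,325,225),c2(s,475,233)]),np.hstack([c(d,337,334),c2(d,318,225),c2(d,268,150)])])
cv2.imwrite("pics/m.png",m)
for n,im,u,v in(("stone",s,207,171),("wood",s,207,150),("holder",s,325,215),("box",s,460,220),("stone d",d,335,330),("holder d",d,318,225)):
    print(n,cv2.cvtColor(im,cv2.COLOR_BGR2HSV)[v-1:v+2,u-1:u+2].reshape(-1,3).mean(0))
```

```text
stone [ 18.          86.         177.11111111]
wood [ 14.         157.55555556 147.77777778]
holder [ 10.66666667 160.44444444  63.55555556]
box [ 17.11111111 114.         198.        ]
stone d [ 18.          70.11111111 182.33333333]
holder d [ 11.44444444 148.44444444  97.11111111]
```

View pics/m.png

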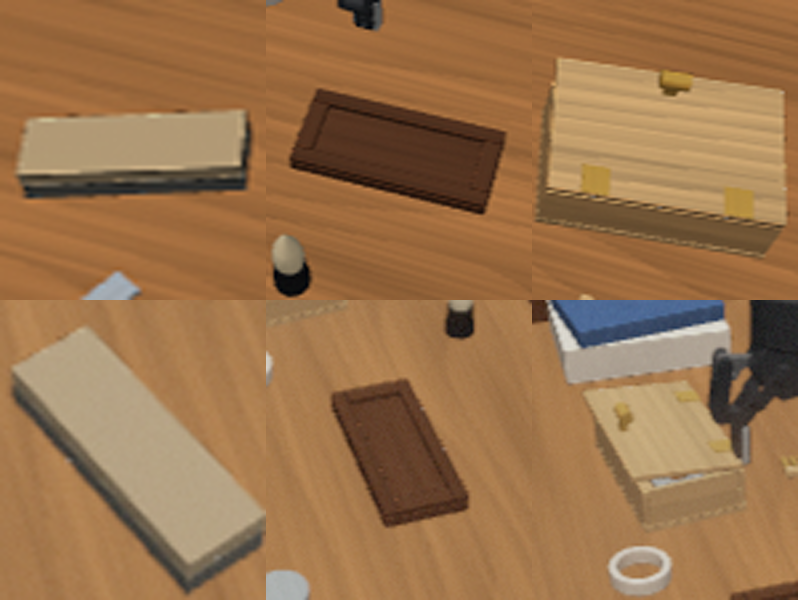

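The stone is flat with its tan top clean to mask, the holder's pocket is empty, and the flap is slightly ajar on the side towards the robot with the pull in the middle.

```bash
cat >> h.py <<'E'
def rect(p,mask,seed,z):
    n,l=cv2.connectedComponents(mask.astype(np.uint8)); k=l[seed[1],seed[0]]
    cs,_=cv2.findContours((l==k).astype(np.uint8),cv2.RETR_EXTERNAL,cv2.CHAIN_APPROX_NONE)
    c=max(cs,key=cv2.contourArea)[:,0]
    X=np.array([onz(p,u,v,z)[:2] for u,v in c]); r=cv2.minAreaRect((X*1000).astype(np.float32))
    b=cv2.boxPoints(r); e=b[1]-b[0]; e2=b[2]-b[1]; e=e if np.hypot(*e)>np.hypot(*e2) else e2
    a=np.degrees(np.arctan2(-e[0],e[1])); a=(a+90)%180-90  # angle of long axis from +y
    print("centre",np.round(r[0],1),"size",np.round(r[1],1),"yaw",round(a,2)); return r,a
def tri(a,ua,b,ub):
    o1,d1=ray(a,*ua);o2,d2=ray(b,*ub);A=np.stack([d1,-d2],1);t=np.linalg.lstsq(A,o2-o1,rcond=None)[0]
    p,q=o1+t[0]*d1,o2+t[1]*d2; return (p+q)/2,np.linalg.norm(p-q)
E
python3 - <<'E'
from h import *
s=cv2.imread("pics/scene0.png");d=cv2.imread("pics/side0.png");S=P("scene");D=P("side")
hs=cv2.cvtColor(s,40);hd=cv2.cvtColor(d,40)
for p,h,st,ho in((S,hs,(207,171),(325,220)),(D,hd,(335,330),(318,225))):
    rect(p,(h[...,1]<110)&(h[...,2]>140),st,.026)
    rect(p,(h[...,2]<125),ho,.02)
print("pull",tri(S,(479.5,207.6),D,(251.8,136.2)))
C=lambda x,y:(425+(x-532)/2.66,177+y/2.68)
for z,c in((.063,(548,190)),(.063,(785,222)),(.075,(558,60)),(.075,(785,92))): print(onz(S,*C(*c),z))
for n,u,v,z in(("tape",401,203,.009),("glue",273,150,.055),("ba",387,295,.0),("bb",284,276,0),("bc",233,264,0),("comb",446,306,.01),("knife",180,228,.01)): print(n,onz(S,u,v,z))
E
```

```text
centre [ 521.4 -345.6] size [ 48.8 149.3] yaw 20.07
centre [584.6  11.3] size [ 94.1 191.7] yaw 1.73
centre [ 520.5 -347.6] size [ 50.4 150.5] yaw 20.21
centre [575.4  -1.5] size [ 88.6 206.8] yaw 1.69
pull (array([0.47571927, 0.36122682, 0.09334158]), np.float64(0.0004314075253859507))
[0.59900091 0.27340573 0.063     ]
[0.57003786 0.46854175 0.063     ]
[0.46886461 0.25836017 0.075     ]
[0.44381088 0.45771354 0.075     ]
tape [0.45486237 0.18066168 0.009     ]
glue [ 0.41739073 -0.18868221  0.055     ]
ba [0.71282557 0.20341511 0.        ]
bb [ 0.73895054 -0.03926315  0.        ]
bc [ 0.74612988 -0.16809942  0.        ]
comb [0.70360349 0.33447718 0.01      ]
knife [ 0.69748754 -0.33528288  0.01      ]
```

Run:
```python
from h import *
w=cv2.imread("pics/wrist0.png");W=P("wrist");h=cv2.cvtColor(w,40)
print(proj(W,(.58,.005,.02)))
m=h[...,2]<110
o=w.copy();o[m]=(o[m]//2+np.array([0,0,127])).astype(np.uint8)
cv2.imwrite("pics/w0.png",np.hstack([w[:,100:540],o[:,100:540]])[:, :800])
```

```text
[325.4593879  167.56101267]
```

View pics/w0.png

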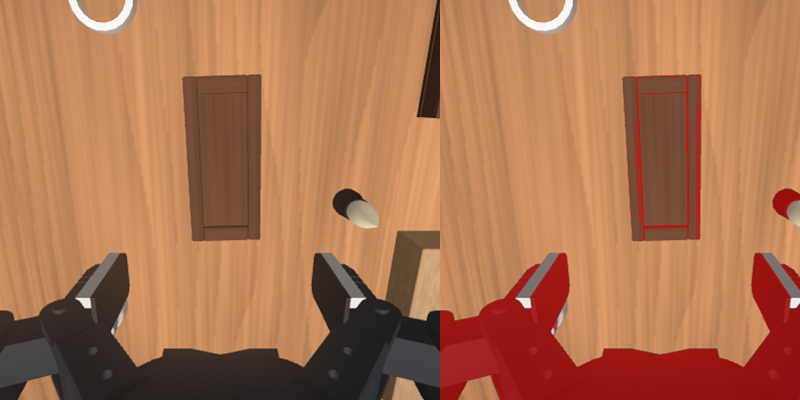

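The wrist view shows the holder whole, corners near (283,77), (360,75), (360,239) and (293,240) in full-picture pixels, with its pocket rim lines visible.

Run:
```python
from h import *
w=cv2.imread("pics/wrist0.png");W=P("wrist");h=cv2.cvtColor(w,40)
for x in (322,): print(h[70:100:2,x,1:].tolist(), h[222:250:2,x,1:].tolist())
print(h[160,270:312:2,1:].tolist())
for t in(135,145,155):
    m=(h[...,2]<t); m[248:]=0; rect(W,m,(298,160),.02)
# hue-ish dark lines bounding pocket
m=(h[...,2]<110);m[244:]=0;m[:60]=0; m[:,370:]=0
ys,xs=np.where(m);print(xs.min(),xs.max(),ys.min(),ys.max())
print(W[3][:3,:3].T@-W[3][:3,3])
```

```text
[[136, 218], [136, 219], [134, 225], [140, 106], [134, 114], [133, 117], [132, 118], [133, 119], [133, 117], [134, 116], [135, 119], [143, 114], [134, 114], [134, 116], [133, 117]] [[135, 121], [133, 123], [139, 81], [138, 109], [133, 117], [132, 120], [136, 120], [135, 119], [133, 119], [137, 166], [133, 223], [134, 222], [135, 221], [134, 221]]
[[134, 201], [135, 206], [134, 210], [134, 209], [135, 200], [135, 196], [134, 194], [135, 197], [134, 181], [141, 114], [134, 116], [133, 119], [133, 117], [135, 108], [136, 109], [141, 98], [134, 116], [134, 114], [136, 114], [132, 118], [131, 119]]
centre [577.8   9.4] size [ 82.8 188. ] yaw 1.59
centre [577.9   9.4] size [ 83.1 188.7] yaw 1.74
centre [577.9   9.5] size [ 83.1 188.9] yaw 1.75
283 360 75 240
[0.57425473 0.07443794 0.37272817]
```

```bash
T='[-0.347,-0.054,0,0,0,-0.351,1]'; python3 jog.py '[[-0.347,-0.054,0,0,0,-0.351,1],[-0.347,-0.054,0,0,0,-0.351,1],[-0.347,-0.054,0,0,0,-0.351,1],[-0.347,-0.054,0,0,0,-0.351,1],[-0.347,-0.054,0,0,0,-0.351,1],[-0.347,-0.054,0,0,0,-0.351,1],[-0.347,-0.054,0,0,0,-0.351,1],[-0.347,-0.054,0,0,0,-0.351,1]]'
python3 - <<'E'
from h import *
W=P("wrist");w=ctrl.camera("wrist");cv2.imwrite("pics/w1.png",w);h=cv2.cvtColor(w,40)
c=proj(W,(.521,-.3465,.026)).astype(int);print(c,h[c[1],c[0]],h[c[1],c[0]+60])
m=(h[...,1]<115);rect(W,m,tuple(c),.026)
o=ctrl.get_obs();print(o["eef_pos"],o["eef_rot"],o["wrist_force"])
E
```

```text
time_s: 1.15
eef_pos: [0.5208, -0.3465, 0.2307]
eef_rot: [-0.001, 0.573, 0.82, 0.0]
wrist_force: [0.5, -0.4, -0.1]
opening: 1.001
grasp_force: 0.0
[320 173] [ 18  73 219] [ 13 135 200]
centre [ 519.8 -346.6] size [ 50.4 149. ] yaw 20.09
[ 0.52109062 -0.34590051  0.23090769] [-4.74006383e-04  5.72515732e-01  8.19893551e-01  2.77458342e-04] [ 0.21538384 -0.21218483  0.93002563]
```

```bash
python3 jog.py '[[0,0,0.06,0,0,0,1],[0,-0.001,0.12,0,0,0,1],[0,-0.001,0.17,0,0,0,1],[0,-0.001,0.2,0,0,0,1],[0,-0.001,0.2207,0,0,0,1],[0,-0.001,0.2207,0,0,0,1]]'; python3 jog.py '[[0,0,0,0,0,0,0.4],[0,0,0,0,0,0,0.3],[0,0,0,0,0,0,0.3],[0,0,0,0,0,0,0.3],[0,0,0,0,0,0,0.3],[0,0,0,0,0,0,0.3]]'
```

```text
time_s: 1.95
eef_pos: [0.5197, -0.3457, 0.0094]
eef_rot: [-0.001, 0.572, 0.82, 0.0]
wrist_force: [-0.5, 0.4, 0.4]
opening: 1.001
grasp_force: 0.0
time_s: 2.7
eef_pos: [0.521, -0.3485, 0.0129]
eef_rot: [0.002, 0.573, 0.82, -0.0]
wrist_force: [-1.3, 0.6, 7.0]
opening: 0.564
grasp_force: 63.8
```

```bash
python3 jog.py '[[0,0,-0.02,0,0,0,0.3],[0,0,-0.05,0,0,0,0.3],[0,0,-0.1,0,0,0,0.3],[0,0,-0.15,0,0,0,0.3],[0,0,-0.15,0,0,0,0.3],[0,0,-0.15,0,0,0,0.3]]'
python3 - <<'E'
from h import *
for n in("side","wrist"):
    im=ctrl.camera(n);cv2.imwrite(f"pics/{n}2.png",im)
o=ctrl.get_obs();print(o["eef_pos"],o["eef_rot"],o["wrist_force"],o["torque"],o["q"])
s=cv2.imread("pics/side2.png");w=cv2.imread("pics/wrist2.png")
cv2.imwrite("pics/m2.png",np.hstack([cv2.resize(s[150:350,260:410],(300,400)),w[:,80:560]]))
E
```

```text
time_s: 3.45
eef_pos: [0.5193, -0.3466, 0.1597]
eef_rot: [-0.001, 0.573, 0.82, 0.0]
wrist_force: [-0.2, -0.1, -6.6]
opening: 0.568
grasp_force: 63.9
[ 0.51868249 -0.34597948  0.15796532] [-2.38764078e-03  5.72798333e-01  8.19692749e-01  4.07486972e-04] [ 0.54594483  0.04281562 -6.472085  ] [-0.03487622  0.01545541  0.01878492] [-7.78339842e-01  3.59765883e-01  1.53902249e+00  3.13873323e-06
  1.24764861e+00 -1.12930174e+00]
```

View pics/m2.png

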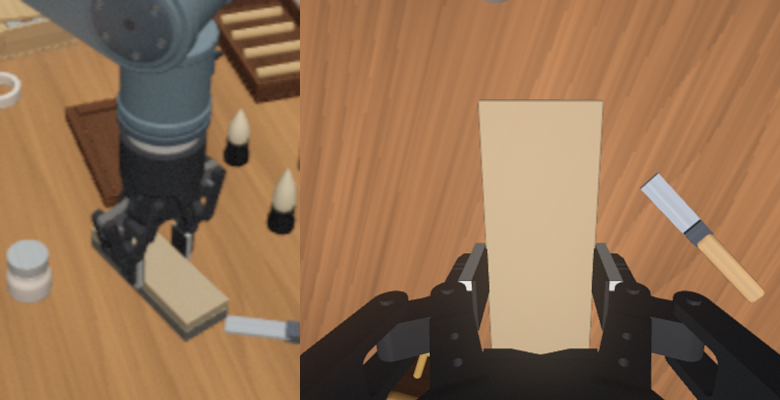

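The stone is held, with its far edge at row 100 of the wrist picture from column 259 to 382. It looks square between the fingers. I'll measure it in the hand.

```bash
cat >> h.py <<'E'
from scipy.spatial.transform import Rotation as Ro
def rot(o): return Ro.from_quat(np.roll(o["eef_rot"],-1))
def inhand():
    o=ctrl.get_obs();W=P("wrist");w=ctrl.camera("wrist");h=cv2.cvtColor(w,40)
    m=(h[...,1]<110)&(h[...,2]>150);m[235:]=0
    n,l,st,_=cv2.connectedComponentsWithStats(m.astype(np.uint8));k=1+np.argmax(st[1:,4])
    m=l==k; R=rot(o).as_matrix();zt=o["eef_pos"][2]+.0155
    L=lambda u,v:(R.T@(onz(W,u,v,zt)-o["eef_pos"]))[:2]*1000
    u0,u1=np.where(m[120])[0][[0,-1]]
    cols=np.arange(u0+8,u1-8,4); F=np.array([L(c,np.where(m[:,c])[0][0]-.5) for c in cols])
    rows=np.arange(115,230,4);A=np.array([L(np.where(m[r])[0][0]-.5,r) for r in rows]);B=np.array([L(np.where(m[r])[0][-1]+.5,r) for r in rows])
    pf=np.polyfit(F[:,1],F[:,0],1);pa=np.polyfit(A[:,0],A[:,1],1);pb=np.polyfit(B[:,0],B[:,1],1)
    print("far edge x@0",pf[1],"slope",pf[0],"sides y@40",np.polyval(pa,40),np.polyval(pb,40),"slopes",pa[0],pb[0])
    return o
E
python3 - <<'E'
from h import *
inhand()
E
```

```text
far edge x@0 76.15197409216346 slope 0.0004700109484240045 sides y@40 -24.634874389746766 24.091365683304772 slopes -0.0003313804908542376 0.0008955891950193747
```

```bash
python3 jog.py '[[0.04,0.022,0,0,0,0.04,0.3],[0.08,0.044,0,0,0,0.08,0.3],[0.12,0.067,0,0,0,0.12,0.3],[0.16,0.089,0,0,0,0.16,0.3],[0.20,0.112,0,0,0,0.20,0.3],[0.24,0.135,0,0,0,0.24,0.3],[0.28,0.158,0,0,0,0.28,0.3],[0.314,0.1767,0.02,0,0,0.32,0.3],[0.314,0.1767,0.05,0,0,0.32,0.3],[0.314,0.1767,0.08,0,0,0.32,0.3]]'; python3 jog.py '[[0,0,0,0,0,0,0.3],[0,0,0,0,0,0,0.3]]'
python3 - <<'E'
from h import *
p=[];c=[];y=[]
for i in range(8):
    o=inhand();p.append(o["eef_pos"]);R=rot(o).as_matrix();y.append(np.degrees(np.arctan2(-R[0,0],R[1,0])));V=P("wrist")[3];c.append(-V[:3,:3].T@V[:3,3])
print(np.mean(p,0),np.std(p,0),np.mean(y),np.std(y),np.mean(c,0),np.std(c,0))
E
```

```text
time_s: 4.85
eef_pos: [0.577, 0.0093, 0.0782]
eef_rot: [-0.001, 0.696, 0.719, -0.001]
wrist_force: [-0.6, 0.3, -5.9]
opening: 0.564
grasp_force: 64.0
time_s: 5.1
eef_pos: [0.5782, 0.0081, 0.0808]
eef_rot: [-0.0, 0.696, 0.718, -0.0]
wrist_force: [0.1, 0.3, -4.4]
opening: 0.565
grasp_force: 64.3
far edge x@0 75.99010887334663 slope -0.002949550562527706 sides y@40 -24.713408505189594 23.87431819759866 slopes 0.000750869779414175 0.0018548207800693245
far edge x@0 76.02609705923369 slope -0.00105123654723846 sides y@40 -24.72526444007783 23.82299676544458 slopes 0.002923555175557881 0.001798893366782133
far edge x@0 76.03579867488924 slope 0.0005316241099614492 sides y@40 -24.732117580861743 23.83569951712125 slopes 0.0021568726697878335 0.001795577149842975
far edge x@0 76.04594086648756 slope 0.0005578565783722464 sides y@40 -24.719441601370747 23.838815207037275 slopes 0.00074474042179448 0.0017630547163770373
far edge x@0 76.03555491323861 slope 0.0005582834456219107 sides y@40 -24.714582679247396 23.85942958632675 slopes 0.002133909822083049 0.0017666523880800222
far edge x@0 76.00753190792403 slope -0.0029169837171044858 sides y@40 -24.731352708271938 23.8496760155625 slopes 0.001824355171544029 0.0017528933697188733
far edge x@0 76.02344444492485 slope 0.0005330964047477623 sides y@40 -24.71990280482795 23.866534655088167 slopes 0.0018515836482839013 0.001812442859914867
far edge x@0 76.00656750568415 slope -0.0029333972350459084 sides y@40 -24.74567661662083 23.819378223101168 slopes 0.0020683021666026598 0.001792467311860581
[0.57880219 0.00799374 0.08165423] [3.13637162e-04 9.27552835e-05 3.90031854e-04] 1.7610411121165763 0.003004861908490061 [0.5757748  0.08238346 0.22379719] [2.17265463e-04 8.32028639e-05 2.88622947e-04]
```

```bash
python3 jog.py '[[0,0,0.02,0,0,0,0.3],[0,0,0.04,0,0,0,0.3],[0,0,0.044,0,0,0,0.3],[0,0,0.047,0,0,0,0.3],[0,0,0.050,0,0,0,0.3],[0,0,0.052,0,0,0,0.3],[0,0,0.052,0,0,0,0.3]]'
python3 jog.py '[[0,0,0.001,0,0,0,0.3],[0,0,0.002,0,0,0,0.3],[0,0,0.002,0,0,0,0.3]]'
```

```text
time_s: 6.38
eef_pos: [0.5782, 0.0083, 0.0287]
eef_rot: [0.0, 0.696, 0.718, 0.0]
wrist_force: [0.2, 0.5, -5.4]
opening: 0.574
grasp_force: 64.3
time_s: 6.75
eef_pos: [0.578, 0.0083, 0.0265]
eef_rot: [-0.0, 0.696, 0.718, -0.0]
wrist_force: [-0.7, 0.5, -5.5]
opening: 0.562
grasp_force: 64.3
```

```bash
python3 jog.py '[[0,0,0.001,0,0,0,0.3],[0,0,0.002,0,0,0,0.3],[0,0,0.002,0,0,0,0.3]]'; python3 jog.py '[[0,0,0.001,0,0,0,0.3],[0,0,0.002,0,0,0,0.3],[0,0,0.002,0,0,0,0.3]]'
```

```text
time_s: 7.12
eef_pos: [0.5781, 0.0083, 0.0249]
eef_rot: [0.0, 0.696, 0.718, -0.0]
wrist_force: [-1.6, 1.2, -1.6]
opening: 0.566
grasp_force: 64.8
time_s: 7.5
eef_pos: [0.5781, 0.0083, 0.0248]
eef_rot: [-0.0, 0.696, 0.718, -0.0]
wrist_force: [-10.9, 1.0, 17.6]
opening: 0.565
grasp_force: 66.8
```

```bash
python3 jog.py '[[0,0,-0.001,0,0,0,0.3],[0,0,-0.0015,0,0,0,0.3],[0,0,-0.0015,0,0,0,0.7],[0,0,-0.0015,0,0,0,0.8],[0,0,-0.0015,0,0,0,0.8]]'; python3 jog.py '[[0,0,-0.02,0,0,0,0.85],[0,0,-0.07,0,0,0,1],[0,0,-0.13,0,0,0,1],[0,0,-0.19,0,0,0,1],[0,0,-0.205,0,0,0,1],[0,0,-0.205,0,0,0,1],[0,0,-0.205,0,0,0,1]]'
python3 - <<'E'
from h import *
W=P("wrist");w=ctrl.camera("wrist");h=cv2.cvtColor(w,40)
c=proj(W,(.578,.009,.038)).astype(int)
m=(h[...,1]<110)&(h[...,2]>150);rect(W,m,tuple(c),.038)
m=(h[...,2]<155);m[250:]=0
s=cv2.cvtColor(ctrl.camera("side"),40);D=P("side");c2=proj(D,(.578,.009,.038)).astype(int)
rect(D,(s[...,1]<110)&(s[...,2]>140),tuple(c2),.038)
S=P("scene");im=ctrl.camera("scene");
cv2.imwrite("pics/w3.png",np.hstack([cv2.resize(w[50:260,240:400],(400,525)),cv2.resize(im[190:260,270:380],(400,525))[:, :]]))
E
```

```text
time_s: 8.12
eef_pos: [0.5783, 0.0082, 0.024]
eef_rot: [0.0, 0.696, 0.718, 0.0]
wrist_force: [0.9, -0.0, 0.0]
opening: 0.798
grasp_force: 0.0
time_s: 9.0
eef_pos: [0.5768, 0.0085, 0.2271]
eef_rot: [-0.001, 0.696, 0.718, -0.001]
wrist_force: [-0.5, -1.2, -0.4]
opening: 0.997
grasp_force: 0.0
centre [577.6   9.8] size [ 50.1 148.4] yaw 1.68
centre [578.2   8.8] size [ 50.6 152.6] yaw 1.64
```

View pics/w3.png

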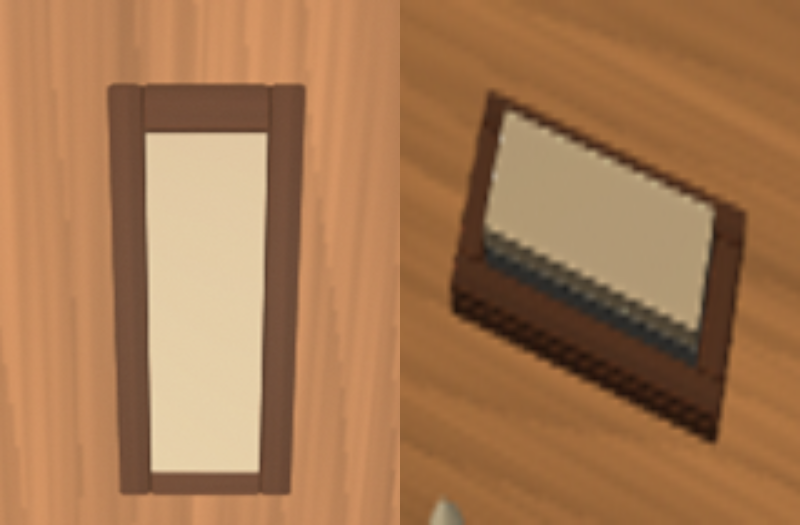

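The stone is seated squarely in the pocket: 50 x 149 mm at z 0.038, centre (0.578, 0.009), yaw 1.7 deg, with even rims all round in the wrist view. Next I'll move over the box and measure the flap and pull.

```bash
python3 jog.py '[[0.3315,-0.0428,-0.02,0,0,-0.116,1],[0.3315,-0.0428,-0.02,0,0,-0.116,1],[0.3315,-0.0428,-0.02,0,0,-0.116,1],[0.3315,-0.0428,-0.02,0,0,-0.116,1],[0.3315,-0.0428,-0.02,0,0,-0.116,1],[0.3315,-0.0428,-0.02,0,0,-0.116,1],[0.3315,-0.0428,-0.02,0,0,-0.116,1],[0.3315,-0.0428,-0.02,0,0,-0.116,1]]'
python3 - <<'E'
from h import *
W=P("wrist");w=ctrl.camera("wrist");cv2.imwrite("pics/w4.png",w);h=cv2.cvtColor(w,40)
for X in((.5845,.371,.063),(.476,.361,.093)): print(proj(W,X))
import pickle;pickle.dump(W,open("W4.pkl","wb"))
o=ctrl.get_obs();print(o["eef_pos"],o["q"])
E
```

```text
time_s: 10.15
eef_pos: [0.5252, 0.3369, 0.2482]
eef_rot: [-0.0, 0.654, 0.757, -0.001]
wrist_force: [0.5, -0.4, -0.5]
opening: 0.998
grasp_force: 0.0
[381.5588103  153.12602963]
[273.15345737 151.61908126]
[0.52536066 0.33667593 0.24849578] [ 3.80246731e-01  2.75697858e-01  1.45768685e+00 -5.05741184e-04
  1.40936092e+00  2.35046655e-01]
```

View pics/w4.png

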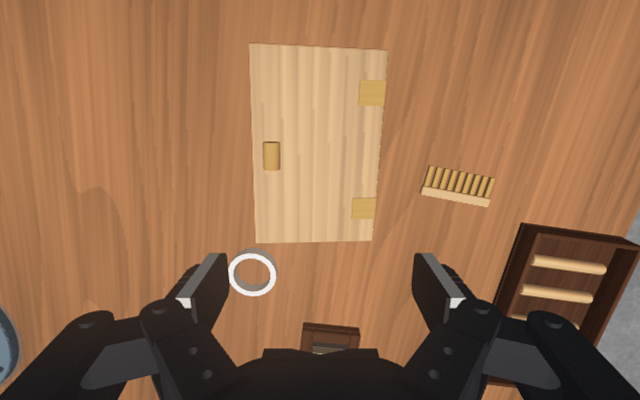

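The wrist view shows the flap with hinge corners near (387,49) and (373,241), free-edge corners near (249,44) and (257,243), and the brass pull at (271,156).

Run:
```python
from h import *
import pickle
W=pickle.load(open("W4.pkl","rb"))
w=cv2.imread("pics/w4.png");h=cv2.cvtColor(w,40)
# brass mask for pull
m=(h[135:175,255:290,1]>130).astype(np.uint8);n,l,st,ce=cv2.connectedComponentsWithStats(m)
for i in range(1,n):
    if st[i,4]>60: print("pull blob",st[i]+[255,135,0,0,0],ce[i]+[255,135])
A=onz(W,387,49,.063);B=onz(W,373,241,.063);print("hinge corners",A,B,np.linalg.norm(A-B),"yaw",np.degrees(np.arctan2(-(A-B)[0],(A-B)[1])))
for z in(.065,.07,.075,.08,.085):
    C=onz(W,249,44,z);D=onz(W,257,243,z);print(z,np.linalg.norm(C-D),C[:2],D[:2],np.degrees(np.arctan2(-(C-D)[0],(C-D)[1])),np.linalg.norm((A+B-C-D)[:2]/2))
S=P("scene")
for z in (.085,.09,.095,.1): print(z,onz(W,271.5,156,z))
im=cv2.imread("pics/scene0.png");hh=cv2.cvtColor(im,40)[195:220,465:495];print(hh[12,:,1])
```

```text
pull blob [263 142  17  29 458] [271.17030568 155.5349345 ]
hinge corners [0.56950668 0.46923369 0.063     ] [0.59514449 0.27132506 0.063     ] 0.199562331154268 yaw 7.3811972650014255
0.065 0.2052601441615211 [0.43939154 0.45410689] [0.46494065 0.25044303] 7.150257552788569 0.13139882955980323
0.07 0.20210493885409053 [0.44053975 0.45343929] [0.46569613 0.2529061 ] 7.150257552788567 0.13033515666580012
0.075 0.19894973354666004 [0.44168797 0.45277169] [0.46645162 0.25536916] 7.1502575527885455 0.1292759745838192
0.08 0.1957945282392294 [0.44283619 0.45210409] [0.4672071  0.25783223] 7.150257552788578 0.12822139460393908
0.085 0.19263932293179886 [0.44398441 0.45143649] [0.46796259 0.26029529] 7.150257552788558 0.12717153121609812
0.085 [0.47381487 0.3551602  0.085     ]
0.09 [0.4744745  0.35606949 0.09      ]
0.095 [0.47513413 0.35697878 0.095     ]
0.1 [0.47579376 0.35788807 0.1       ]
[113 113 113 113 115 114 111 121 188 178 173 173 174 169 166 166 167 165
 166 160 131 111 113 114 114 111 111 107 104 106]
```

```bash
python3 jog.py '[[0.0253,-0.0473,0,0,0,-0.18,1],[0.0253,-0.0473,0,0,0,-0.36,1],[0.0253,-0.0473,0,0,0,-0.54,1],[0.0253,-0.0473,0.01,0,0,-0.72,1],[0.0253,-0.0473,0.02,0,0,-0.9,1],[0.0253,-0.0473,0.04,0,0,-1.08,1],[0.0253,-0.0473,0.06,0,0,-1.26,1],[0.0253,-0.0473,0.08,0,0,-1.44,1],[0.0253,-0.0473,0.0988,0,0,-1.552,1],[0.0253,-0.0473,0.0988,0,0,-1.552,1]]'; python3 jog.py '[[0,0,0,0,0,0,1],[0,0,0,0,0,0,1]]'
python3 - <<'E'
from h import *
p=[]
for i in range(4):
    w=ctrl.camera("side"); o=ctrl.get_obs();p.append(o["eef_pos"])
R=rot(o).as_matrix();print(np.mean(p,0),np.degrees(np.arctan2(-R[0,0],R[1,0])),o["q"])
r,f0=.11545,.245;t0=.08
for t in np.arange(.16,1.78,.12):
    a=.2*(t-t0);bx=-r*(np.cos(t+f0)-np.cos(t0+f0));bz=r*(np.sin(t+f0)-np.sin(t0+f0))
    print("%.2f  dx %.4f dz %.4f ry %.3f"%(t,-bx+.013*np.sin(a),-bz+.013*(np.cos(a)-1),a))
E
```

```text
time_s: 11.45
eef_pos: [0.474, 0.3544, 0.1486]
eef_rot: [-0.002, -0.062, 0.998, -0.001]
wrist_force: [-0.5, 0.2, 0.6]
opening: 1.004
grasp_force: 0.0
time_s: 11.7
eef_pos: [0.4753, 0.3564, 0.1515]
eef_rot: [0.001, -0.063, 0.998, 0.0]
wrist_force: [-0.5, -0.5, -0.4]
opening: 0.998
grasp_force: 0.0
[0.474947   0.3565066  0.15111833] 97.3294119257621 [ 4.44454814e-01  3.02643233e-01  1.62965277e+00 -2.26232926e-05
  1.20842501e+00 -1.25425598e+00]
0.16  dx -0.0031 dz -0.0086 ry 0.016
0.28  dx -0.0090 dz -0.0210 ry 0.040
0.40  dx -0.0163 dz -0.0326 ry 0.064
0.52  dx -0.0250 dz -0.0431 ry 0.088
0.64  dx -0.0348 dz -0.0526 ry 0.112
0.76  dx -0.0458 dz -0.0607 ry 0.136
0.88  dx -0.0576 dz -0.0675 ry 0.160
1.00  dx -0.0701 dz -0.0727 ry 0.184
1.12  dx -0.0831 dz -0.0764 ry 0.208
1.24  dx -0.0965 dz -0.0785 ry 0.232
1.36  dx -0.1101 dz -0.0789 ry 0.256
1.48  dx -0.1235 dz -0.0777 ry 0.280
1.60  dx -0.1368 dz -0.0749 ry 0.304
1.72  dx -0.1496 dz -0.0704 ry 0.328
```

Position confirmed over the pull. I'll go down and pinch the bar by its ends.

```bash
python3 jog.py '[[0,0,0.03,0,0,0,1],[0,0,0.06,0,0,0,1],[0,0,0.071,0,0,0,1],[0,0,0.071,0,0,0,0.5],[0,0,0.071,0,0,0,0.1],[0,0,0.071,0,0,0,0.1],[0,0,0.071,0,0,0,0.1],[0,0,0.071,0,0,0,0.1],[0,0,0.071,0,0,0,0.1],[0,0,0.071,0,0,0,0.1]]'
```

```text
time_s: 13.15
eef_pos: [0.4748, 0.3569, 0.0796]
eef_rot: [0.0, -0.064, 0.998, 0.0]
wrist_force: [0.5, 5.0, 2.8]
opening: 0.293
grasp_force: 59.3
```

```bash
python3 jog.py '[[-0.0031,0,-0.0086,0,0.016,0,0.1],[-0.009,0,-0.021,0,0.04,0,0.1],[-0.0163,0,-0.0326,0,0.064,0,0.1],[-0.025,0,-0.0431,0,0.088,0,0.1],[-0.0348,0,-0.0526,0,0.112,0,0.1],[-0.0458,0,-0.0607,0,0.136,0,0.1],[-0.0458,0,-0.0607,0,0.136,0,0.1]]'
```

```text
time_s: 14.02
eef_pos: [0.5187, 0.3621, 0.1378]
eef_rot: [-0.07, -0.064, 0.995, -0.005]
wrist_force: [1.2, 4.2, -5.6]
opening: 0.288
grasp_force: 61.0
```

Run:
```python
import numpy as np
r,f0=.11545,.245;t0=.08
def g(t):
    a=.2*(t-t0);bx=-r*(np.cos(t+f0)-np.cos(t0+f0));bz=r*(np.sin(t+f0)-np.sin(t0+f0))
    return np.array([-bx+.013*np.sin(a),-bz+.013*(np.cos(a)-1)]),a
p0,a0=g(.76)
for t in np.arange(.88,1.85,.12):
    p,a=g(t);d=p-p0;print("%.2f  %.4f %.4f  %.3f"%(t,d[0]*np.cos(a0)-d[1]*np.sin(a0),d[0]*np.sin(a0)+d[1]*np.cos(a0),a-a0))
```

```text
0.88  -0.0108 -0.0083  0.024
1.00  -0.0225 -0.0152  0.048
1.12  -0.0349 -0.0206  0.072
1.24  -0.0479 -0.0245  0.096
1.36  -0.0612 -0.0268  0.120
1.48  -0.0748 -0.0274  0.144
1.60  -0.0883 -0.0264  0.168
1.72  -0.1015 -0.0237  0.192
1.84  -0.1144 -0.0194  0.216
```

```bash
python3 jog.py '[[-0.0108,0,-0.0083,0,0.024,0,0.1],[-0.0225,0,-0.0152,0,0.048,0,0.1],[-0.0349,0,-0.0206,0,0.072,0,0.1],[-0.0479,0,-0.0245,0,0.096,0,0.1],[-0.0612,0,-0.0268,0,0.12,0,0.1],[-0.0748,0,-0.0274,0,0.144,0,0.1],[-0.0883,0,-0.0264,0,0.168,0,0.1],[-0.1015,0,-0.0237,0,0.192,0,0.1],[-0.1015,0,-0.0237,0,0.192,0,0.1]]'
python3 - <<'E'
from h import *
cv2.imwrite("pics/m5.png",np.hstack([cv2.resize(ctrl.camera("side")[40:200,190:350],(400,400)),cv2.resize(ctrl.camera("scene")[120:280,380:540],(400,400))]))
E
```

```text
time_s: 15.15
eef_pos: [0.6223, 0.3744, 0.1474]
eef_rot: [-0.165, -0.063, 0.984, -0.011]
wrist_force: [-1.5, -1.7, -5.0]
opening: 0.28
grasp_force: 59.1
```

View pics/m5.png

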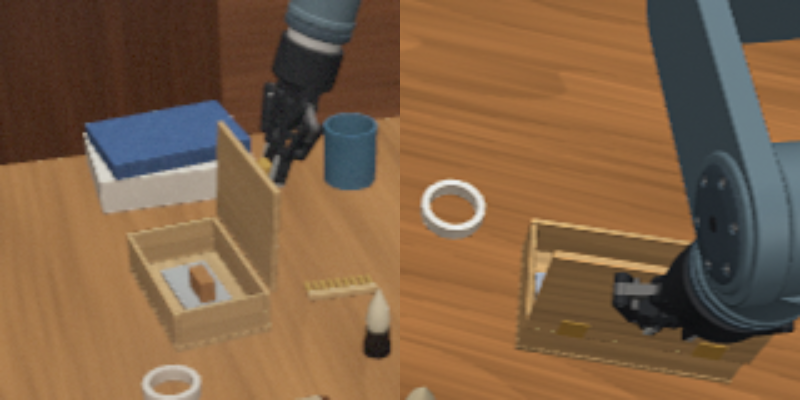

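The flap is standing open just past upright, and the plate is visible in the box with its wooden handle near the middle. I'll release the bar and back out along the tool.

```bash
python3 jog.py '[[0,0,0,0,0,0,0.9],[0,0,0,0,0,0,0.9],[0,0,0,0,0,0,0.9],[0,0,-0.04,0,0,0,0.9],[0,0,-0.09,0,0,0,0.9],[0,0,-0.13,0,-0.1,0,0.9],[0,0,-0.13,0,-0.22,0,0.9],[0,0,-0.13,0,-0.328,0,0.9],[0,0,-0.13,0,-0.328,0,0.9]]'
```

```text
time_s: 16.38
eef_pos: [0.6626, 0.3813, 0.2743]
eef_rot: [0.0, -0.065, 0.998, 0.0]
wrist_force: [0.4, 0.1, -0.2]
opening: 0.901
grasp_force: 0.0
```

```bash
python3 jog.py '[[0.03,0,0,0,0,0.18,0.9],[0.07,0,0,0,0,0.36,0.9],[0.11,-0.02,0.014,0,0,0.54,0.9],[0.157,-0.0213,0.014,0,0,0.72,0.7],[0.157,-0.0213,0.014,0,0,0.9,0.7],[0.157,-0.0213,0.014,0,0,1.08,0.6],[0.157,-0.0213,0.014,0,0,1.26,0.6],[0.157,-0.0213,0.014,0,0,1.44,0.6],[0.157,-0.0213,0.014,0,0,1.571,0.6],[0.157,-0.0213,0.014,0,0,1.571,0.6]]'
python3 jog.py '[[0,0,0,0,0,0,0.6],[0,0,0,0,0,0,0.6]]'
python3 - <<'E'
from h import *
import pickle
W=P("wrist");w=ctrl.camera("wrist");cv2.imwrite("pics/w6.png",w);pickle.dump(W,open("W6.pkl","wb"))
o=ctrl.get_obs();R=rot(o).as_matrix();print(o["eef_pos"],np.degrees(np.arctan2(-R[0,0],R[1,0])),proj(W,(.523,.3627,.044)))
E
```

```text
time_s: 17.62
eef_pos: [0.5123, 0.3398, 0.2592]
eef_rot: [-0.0, 0.66, 0.751, -0.0]
wrist_force: [0.6, 1.1, 0.5]
opening: 0.602
grasp_force: 0.0
time_s: 17.88
eef_pos: [0.5116, 0.3397, 0.2588]
eef_rot: [-0.0, 0.66, 0.751, -0.0]
wrist_force: [-0.4, 0.9, -0.7]
opening: 0.602
grasp_force: 0.0
[0.51151133 0.3396694  0.25879086] 7.389505865816667 [333.0253577  152.62236384]
```

View pics/w6.png

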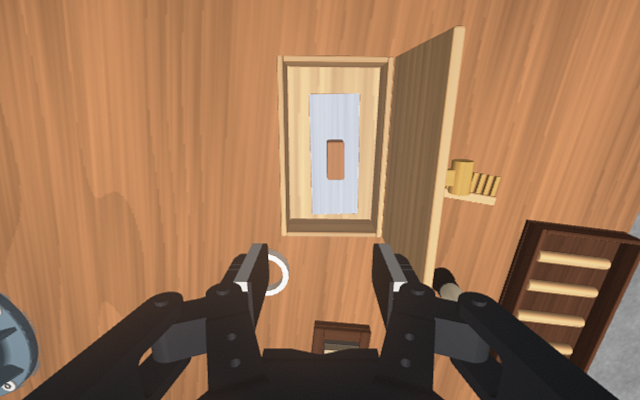

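The wrist view shows the open box with the flap leaning back on the right, the plate from (309,94) to (359,214), and the handle top around (335,160).

Run:
```python
from h import *
import pickle
W=pickle.load(open("W6.pkl","rb"));w=cv2.imread("pics/w6.png");h=cv2.cvtColor(w,40)
print(h[110,335],h[160,335],h[85,335])
m=h[...,1]<75;m[:80]=0;m[225:]=0
rect(W,m,(335,110),.014)
m=(h[...,1]>125);m[225:]=0;m[:,:325]=0;m[:,346:]=0;m[:130]=0;m[190:]=0
rect(W,m,(335,158),.044)
```

```text
[110  17 224] [ 12 119 201] [ 16  93 219]
centre [526.9 353.3] size [ 60.6 150.4] yaw 8.54
centre [520.7 255.9] size [944.  516.8] yaw -82.53
```

```bash
python3 jog.py '[[0.0117,0.0171,0.03,0,0,-0.02,0.6],[0.0117,0.0171,0.08,0,0,-0.02,0.6],[0.0117,0.0171,0.13,0,0,-0.02,0.6],[0.0117,0.0171,0.17,0,0,-0.02,0.6],[0.0117,0.0171,0.20,0,0,-0.02,0.6],[0.0117,0.0171,0.225,0,0,-0.02,0.6],[0.0117,0.0171,0.238,0,0,-0.02,0.6],[0.0117,0.0171,0.238,0,0,-0.02,0.6]]'
python3 jog.py '[[0,0,0,0,0,0,0.3],[0,0,0,0,0,0,0],[0,0,0,0,0,0,0],[0,0,0,0,0,0,0],[0,0,0,0,0,0,0],[0,0,0,0,0,0,0],[0,0,0,0,0,0,0]]'
```

```text
time_s: 18.92
eef_pos: [0.5257, 0.3531, 0.0198]
eef_rot: [-0.001, 0.653, 0.758, -0.001]
wrist_force: [-3.7, 0.3, -1.1]
opening: 0.6
grasp_force: 0.0
time_s: 19.8
eef_pos: [0.5285, 0.354, 0.0226]
eef_rot: [0.001, 0.653, 0.757, 0.002]
wrist_force: [0.5, 0.6, 5.6]
opening: 0.218
grasp_force: 61.4
```

```bash
python3 jog.py '[[0,0,-0.01,0,0,0,0],[0,0,-0.03,0,0,0,0],[0,0,-0.06,0,0,0,0],[0,0,-0.10,0,0,0,0],[0,0,-0.14,0,0,0,0],[0,0,-0.18,0,0,0,0],[0,0,-0.18,0,0,0,0],[0,0,-0.18,0,0,0,0]]'
python3 - <<'E'
from h import *
o=ctrl.get_obs();R=rot(o).as_matrix();W=P("wrist");w=ctrl.camera("wrist");h=cv2.cvtColor(w,40)
print(o["eef_pos"],np.degrees(np.arctan2(-R[0,0],R[1,0])),o["grasp_force"],o["opening"])
cv2.imwrite("pics/m7.png",np.hstack([cv2.resize(ctrl.camera("side")[0:200,190:390],(400,400)),w[:,120:520]]))
E
```

```text
time_s: 20.8
eef_pos: [0.526, 0.3531, 0.1998]
eef_rot: [-0.0, 0.653, 0.757, -0.001]
wrist_force: [1.0, -0.6, -4.3]
opening: 0.22
grasp_force: 60.2
[0.52604396 0.35307679 0.19979491] 8.47700851017782 60.19312620162964 0.2200121178581433
```

View pics/m7.png

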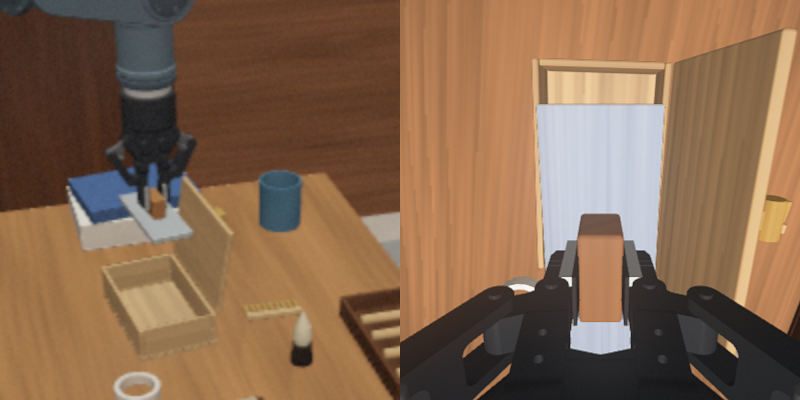

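The plate hangs level and square in the fingers, lined up with the tool. I'll carry it over the stone.

```bash
python3 jog.py '[[-0.03,0,0,0,0,0.01,0],[-0.07,0,0,0,0,0.03,0],[-0.115,0,0,0,0,0.045,0],[-0.16,0,0,0,0,0.06,0],[-0.205,0,0,0,0,0.075,0],[-0.25,0,0,0,0,0.09,0],[-0.29,0,0,0,0,0.105,0],[-0.325,0.0007,0.01,0,0,0.118,0],[-0.348,0.0007,0.03,0,0,0.118,0],[-0.348,0.0007,0.05,0,0,0.118,0]]'
python3 jog.py '[[0,0,0.015,0,0,0,0],[0,0,0.03,0,0,0,0],[0,0,0.04,0,0,0,0],[0,0,0.044,0,0,0,0],[0,0,0.044,0,0,0,0],[0,0,0.044,0,0,0,0],[0,0,0.044,0,0,0,0],[0,0,0.044,0,0,0,0]]'
python3 - <<'E'
from h import *
o=ctrl.get_obs();R=rot(o).as_matrix();print(o["eef_pos"],np.degrees(np.arctan2(-R[0,0],R[1,0])),o["dq"].round(3))
cv2.imwrite("pics/m8.png",np.hstack([cv2.resize(ctrl.camera("side")[100:300,190:390],(400,400)),cv2.resize(ctrl.camera("scene")[120:320,240:440],(400,400))]))
E
```

```text
time_s: 22.15
eef_pos: [0.5781, 0.0075, 0.1484]
eef_rot: [-0.001, 0.697, 0.717, -0.001]
wrist_force: [0.5, 1.0, -3.2]
opening: 0.222
grasp_force: 60.1
time_s: 23.15
eef_pos: [0.5791, 0.0093, 0.1071]
eef_rot: [0.0, 0.696, 0.718, 0.0]
wrist_force: [0.8, 0.6, -3.4]
opening: 0.223
grasp_force: 60.1
[0.57905769 0.0093296  0.10712944] 1.7183748072212126 [-0.001  0.001  0.001 -0.002  0.    -0.001]
```

View pics/m8.png

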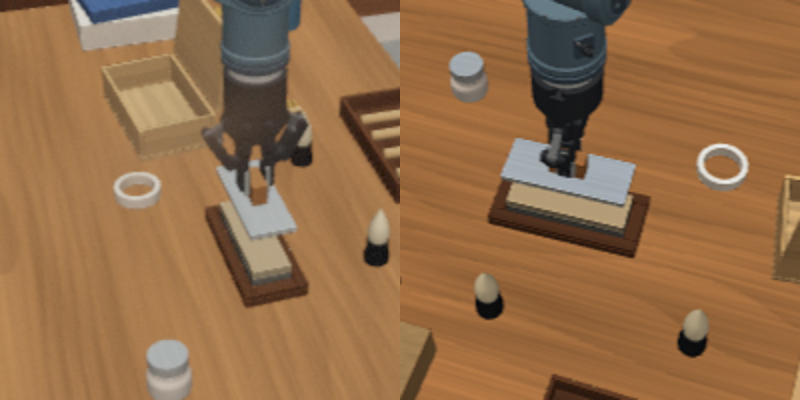

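Both views show the plate level and lengthwise over the seated stone with clear space beneath it. The flap is open and the bench things are undisturbed. I'll hand in now.

```bash
python3 -c "
from bench import ctrl
print(ctrl.hand_in())"
```

```text
the job is handed in; nothing more can be done
None
```

I handed the job in at about 23 s; the hand-in gave no verdict, but the last pictures showed the stone seated square in the pocket and let go, the flap open, and the plate held still and level about 5 cm above the stone, lengthwise along it.

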